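Power the light box, then hold a glaze test tile over it

ROBOT

A 6-joint arm with a two-finger parallel gripper is mounted at the origin on the work surface. World frame = base frame: x ahead of the robot, y to its left, z up, the work surface at z = 0. Lengths are in m, angles in rad, forces in N, time in s.
With the tool pointing down it reaches from about 0.35 to 0.95 m from the base axis. Payload 17.4 kg.
Tool frame: the origin (TCP) lies on the centre line of the jaws, within the pads' length; the fingertips stand 17 mm ahead of it and the grasp point (between the pads) lies 2 mm behind it; z points along the fingers, y is the direction in which the jaws open and shut (so a half turn about z gives the same grasp; the last joint's range is limited). The gripper opens to 93 mm and grips with 3 to 60 N. Pads are 15 mm wide; open, the fingers measure 128 mm over their backs; the gripper's body (75 mm by 188 mm) begins 65 mm behind the grasp point.
Start: joints at [-1.351, 0.116, 1.442, -0, 1.584, -0.038], TCP at [0.172, -0.653, 0.236] pointing down, gripper open.
Joint ranges: [-2.83, 2.83], [-0.83, 2.19], [0.07, 2.5], [-1.14, 4.28], [0.01, 3], [-2.97, 2.97]. Speed limits (rad/s): [1.89, 1.89, 2.22, 3.14, 3.14, 3.14].

INTERFACE

Orientations are given as [roll, pitch, yaw] about the fixed x, y, z axes, in that order (R = Rz(yaw) Ry(pitch) Rx(roll)).
In Python, from station import r gives the robot as it stands. The module is installed in compiled form; this text tells all that it offers.
- The arm moves only by the shell command python3 -m jog 'ROWS' [OPENING]. ROWS is a JSON object of lists of equal length, an entry for each row: "xyz": the shift along the world's x, y, z in mm, a list of three; "twist": the turn about the world's z in rad. In form: {"xyz": [[dx, dy, dz], ...], "twist": [twist, ...]}. A call has 1 to 8 rows; each row is the pose to reach, as a shift and turn from the pose commanded when the call began; what a row does not reach only later rows make up. A row lasts 1/8 s, in which the tool goes at most 62.5 mm and 10.7 degrees, less where a joint would pass 70% of its speed; a pose out of reach is approached as far as the arm can. A call with a gripper value outside its range is refused whole. OPENING is the finger opening in mm, from 0 to 93, set as the call begins (- or left out, the last holds). The fingers move at their own pace and stop on an object; the grip force is fixed at half the most. Time passes only in rows, so rows that repeat a pose let the fingers close. It gives the time, the measured TCP pose, the force and the opening at its end, in the units of the state.
- r.observe(): the state, without advancing time (a new reading comes with each control period).
- r.camera(name): name is "scene" or "top" or "wrist"; returns a dict with "img" (400x640x3 uint8, red, green, blue), "z_map" (400x640 float32, m along the optical axis (not along the pixel's ray), 0 where there is no reading), "fx", "fy", "cx", "cy" (pixels), "k1" (the pictures are not rectified: a ray, as slopes to the right and down, at radius r is drawn at 1 + k1 r^2 times it, then the intrinsics apply), "eye" and "orientation" of the camera in the world; the wrist camera has in their place "mount" (4x4, takes a point from camera to tool coordinates, whose origin is the TCP and whose axes are the flange's). Camera axes: x right, y down, z forward; pixel columns grow to the right and rows downward; lengths in m; the calibration is good to about 2 mm. A picture is of the moment at which its call begins: read the wrist's pose just before it.
- r.hand_in(): hands the job in, once; it reports no verdict.
Trained networks look in a picture, given as the dict that the camera call returned (one of the last four; its "shot" number tells which), for a name from the list of things; names that differ only in an ending like _2 or _b are one class to them, and where a whole thing is asked for, a point or a joint stands for the part that bears it (a point fixed in the world has none). Each returns a list of dicts, best first, with "p" (0 to 1); they miss things now and then, are a little off and sometimes report something else, mostly with a low value. They report only what shows in the picture. A call takes as long as a camera call. They do not tell look-alikes from the thing itself.
- r.cut_out(picture, target): "pixels" (400x640 bool, what is visible of it) and "bbox" ([left, top, width, height] in pixels, round what is visible of it).
The state is a dict: "time": time; "qpos": joint angles; "joint_vel": joint speeds; "joint_torque": joint torques, N m; "tool_pos": TCP position; "ee_rot": TCP orientation; "force": force on the tool from outside, world axes, zero at the start; "ft_torque": the same for the moment, N m; "gripper_width": opening from 0.0 (shut) to 1.0 (fully open).
Only numpy, scipy, OpenCV 4.12 (cv2) and the standard library are available. Lean on these libraries where they do the work, as an engineer would, in place of code of your own. Each camera call takes 0.05 s, during which the arm holds its last target. There are 200 camera calls.

TASK

First plug the standing battery fully home into the socket of the yellow light box and let go of it. Then draw the green-glazed test tile out of the wooden rack and finish while still holding it in the air, still, centred over the light panel with its lower edge at least 10 cm above the panel, tipped back about 45 degrees so that the green face looks obliquely upward (the raw white back looks down to the light, and the end that stood in the rack stays the lower one). Leave the brown tile in the rack and the cutter, jar and needle tool where they are.

Things in the scene. Friction and masses are not known exactly. Their poses are not given: they have to be found in the camera images.
- battery: Loose battery, 0.2-0.35 kg, black with red band, standing on its plug end. Origin: centre of the underside; z up, x along its longer side. Lower 30 mm: grey plug 40 (x) by 28 mm (y), edges rounded 3 mm; above: body 52 (x) by 36 mm (y), z 30 to 70 mm, whose shoulder comes to rest on the light box top. Fits the socket either way round.
- light: Fixed yellow light box, 130 mm (x) by 210 mm (y) by 50 mm tall, origin at the centre of its underside, z up, turned about z only. Socket near its +y end, square light panel at the other end, both on top.
- light_socket (a point): Centre of the socket's mouth on the light box's top (50 mm above the table); axes as the light box. Blind rectangular hole 42 mm (x) by 30 mm (y), 30 mm deep, mouth bevelled 3 mm. It takes the battery's plug with the long sides along x.
- light_panel (a point): Centre of the pale square light panel (106 mm wide, black rim), on top of the light box, 52 mm above the table; axes as the light box.
- rack: Fixed wooden rack block, 180 mm (x) by 100 mm (y) by 45 mm tall, origin at the centre of its underside. Two slots, 45 mm either side of the centre along x, each 10 mm (x) by 62 mm (y) and 30 mm deep, each with a tile standing in it.
- tile: Loose green-glazed test tile, 8 mm thick (x), 60 wide (y), 110 tall (z), about 0.12 kg, standing loosely in either slot of the rack, its top 125 mm above the table, 80 mm showing. Origin: centre of its lower edge. +x is the green face, looking away from the robot at the start (within about 20 degrees); the -x face is raw white.
- tile_mid (a point): Middle of the green tile, 55 mm above its origin along its z.
- brown_tile: The other tile, same size and posture, brown glaze, in the other slot, 90 mm away. Bystander: it stays in the rack.
- cutter: Loose steel ring cutter, 76 mm across, 60 mm tall, origin at the centre of its underside. Bystander.
- jar: Loose blue jar with white cap, 60 mm across, 90 mm tall, origin at the centre of its underside. Bystander.
- needle: Loose needle tool with red handle, 12 mm thick, about 150 mm long lying along its y, origin under the handle's middle. Bystander.
Not all that is in view belongs to the job. What is shaped like the tile but pink or red is not meant.

How it is judged:
By the outcome, as a careful person would: the job done as asked, in the order asked, and still so for the second after the job is handed in, while the arm keeps its last pose, push and grip.
It also fails if it takes over 64 s, if anything falls off the work surface, if the arm or the gripper's body presses on something with over 40 N, if the wrist force passes 120 N, or if a joint passes its speed limit or range.

## Working session

There is one attempt and no reset: what is moved stays moved. The work goes in short steps, Python scripts to look and compute and a shell command to move; the robot and the scene stay as the last step left them, time stands still between calls to the robot, and variables do not carry over. Pictures are saved under pics/ and viewed, about 8 in all and at most 12, crops included, and the job is handed in when it is done.

```bash
mkdir -p pics
cat > h.py <<'E'
import numpy as np, cv2
from scipy.spatial.transform import Rotation as Ro
from station import r
def cam(n):
    s=r.observe(); c=r.camera(n)
    if n=="wrist":
        T=np.eye(4);T[:3,:3]=Ro.from_euler('xyz',s['ee_rot']).as_matrix();T[:3,3]=s['tool_pos']
        c['T']=T@np.array(c['mount'])
    else:
        o=np.array(c['orientation'],float);T=np.eye(4)
        T[:3,:3]=o if o.shape==(3,3) else Ro.from_euler('xyz',o).as_matrix() if o.size==3 else Ro.from_quat(o).as_matrix()
        T[:3,3]=c['eye'];c['T']=T
    return c
def pts(c):  # world xyz for every pixel
    v,u=np.mgrid[:400,:640]; x=(u-c['cx'])/c['fx'];y=(v-c['cy'])/c['fy']
    a,b=x.copy(),y.copy()
    for _ in range(8):
        k=1+c['k1']*(a*a+b*b);a,b=x/k,y/k
    z=c['z_map'];P=np.stack([a*z,b*z,z],-1)@c['T'][:3,:3].T+c['T'][:3,3]
    P[z<=0]=np.nan
    return P
def save(c,n): cv2.imwrite('pics/'+n,c['img'][:,:,::-1])
def rect(P): 
    (cx,cy),(w,h),a=cv2.minAreaRect(P[:,:2].astype(np.float32)*1000);return np.round([cx,cy,w,h,a],1)
E
python3 - <<'E'
from h import *
for n in ["top","scene"]:
    c=cam(n);save(c,n+'1.png');W=pts(c)
    print(n,np.shape(c['orientation']),np.round(c['eye'],3))
    for t in ["battery","light","rack","tile","brown_tile","light_panel","light_socket","cutter","jar","needle"]:
        for d in r.cut_out(c,t)[:2]:
            Q=W[d['pixels']];Q=Q[~np.isnan(Q[:,0])]
            if len(Q)<10: continue
            zt=np.percentile(Q[:,2],95);q=Q[abs(Q[:,2]-zt)<.006]
            print(t,round(d['p'],2),d['bbox'],'ztop',round(zt,3),'rect',rect(q),len(q))
E
```

```text
top (3,) [0.423 0.007 1.082]
battery 0.56 [326.1, 202.1, 16.7, 24.7] ztop 0.073 rect [539.4 -35.5  35.4  51.4  85.7] 314
light 0.81 [161.8, 195.2, 94.6, 75.0] ztop 0.055 rect [505.6 269.5 131.2 210.6  11.3] 3746
light 0.39 [405.0, 186.7, 54.8, 78.2] ztop 0.048 rect [ 517.5 -277.2  182.2   99.7   11.3] 2500
rack 0.85 [402.3, 182.6, 55.4, 81.7] ztop 0.048 rect [ 518.  -278.   181.4  101.3   11.3] 2508
rack 0.25 [328.6, 123.3, 32.0, 39.6] ztop 0.061 rect [721.7 -67.2  70.9  71.9  89. ] 87
tile 0.8 [367.8, 205.1, 26.9, 12.0] ztop 0.112 rect [ 546.4 -145.    55.9    8.4   81.9] 89
tile 0.54 [419.7, 198.1, 30.4, 8.6] ztop 0.127 rect [ 562.1 -267.9    8.3   54.8   12.1] 85
brown_tile 0.61 [431.6, 238.3, 27.5, 6.9] ztop 0.127 rect [ 472.9 -285.4    6.9   56.    10. ] 69
brown_tile 0.38 [269.4, 126.8, 25.9, 30.9] ztop 0.092 rect [719.4  91.7  50.5  49.8  27.6] 347
light_panel 0.66 [161.4, 192.2, 97.0, 72.8] ztop 0.055 rect [505.6 269.4 131.2 210.5  11.3] 3750
light_panel 0.64 [305.1, 246.6, 18.9, 41.9] ztop 0.014 rect [416.2  20.5  12.6 112.3  77.4] 191
light_socket 0.69 [162.8, 197.5, 89.9, 
[... 1167 characters left out ...]
[ 683.8 -269.8   12.    56.    34.8] 100
tile 0.85 [242.7, 109.5, 21.6, 40.3] ztop 0.124 rect [ 562.9 -268.5   10.    58.3   11.9] 80
brown_tile 0.86 [267.9, 97.9, 20.3, 32.0] ztop 0.123 rect [ 474.9 -284.7   10.7   57.2   11.6] 77
brown_tile 0.41 [241.7, 114.1, 24.2, 31.5] ztop 0.124 rect [ 562.8 -267.9   10.    57.1   11.9] 77
light_socket 0.83 [358.8, 225.1, 132.5, 117.1] ztop 0.053 rect [506.4 269.4 134.  210.3  11.2] 5818
cutter 0.88 [220.6, 200.2, 42.4, 47.6] ztop 0.059 rect [723.9 -66.8  76.9  73.9  68.8] 209
jar 0.71 [269.1, 241.1, 31.0, 52.0] ztop 0.091 rect [722.3  91.8  49.7  52.9   2.2] 531
needle 0.76 [353.0, 182.1, 42.1, 19.6] ztop 0.013 rect [418.   21.5  12.1 112.6  77. ] 170
```

Run:
```python
import cv2,numpy as np
a=cv2.imread('pics/top1.png')[100:300,130:490];b=cv2.imread('pics/scene1.png')[80:360,170:530]
a=cv2.resize(a,None,fx=1.6,fy=1.6);b=cv2.resize(b,(576,448)) 
o=np.vstack([cv2.resize(a,(480,267)),cv2.resize(b,(480,330))]);cv2.imwrite('pics/both.png',o)
```

```text
(no output)
```

View pics/both.png

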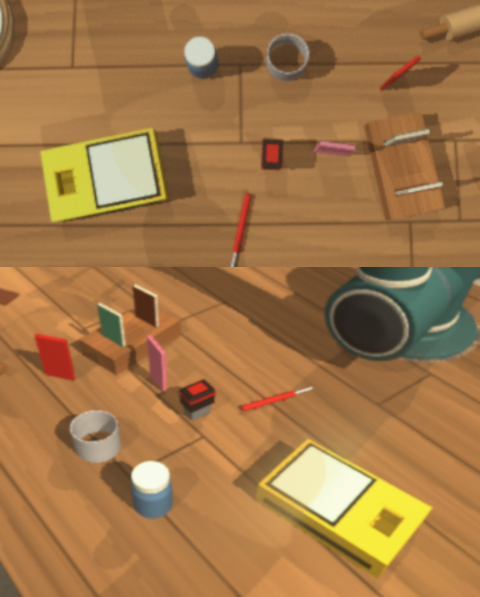

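```bash
python3 -c "
from h import *
s=r.observe();print({k:np.round(v,3) for k,v in s.items()})
m=Ro.from_euler('xyz',s['ee_rot']).as_matrix();print(m.round(3)); print(np.round(r.camera('wrist')['mount'],3))"
python3 -m jog '{"xyz":[[335,618,80],[335,618,80],[335,618,80],[335,618,80],[335,618,80],[335,618,80],[335,618,80],[335,618,80]],"twist":[0,0,0,0,0,0,0,0]}' 93
```

```text
{'time': np.float64(1.1), 'qpos': array([-1.351,  0.116,  1.442, -0.   ,  1.584, -0.038]), 'joint_vel': array([-0.001,  0.002, -0.001,  0.   ,  0.002,  0.   ]), 'joint_torque': array([ 1.0000e-03, -7.2102e+01, -6.2276e+01,  7.8000e-02,  1.8000e-02,
       -0.0000e+00]), 'tool_pos': array([ 0.172, -0.653,  0.236]), 'ee_rot': array([3.142, 0.   , 0.258]), 'force': array([-0.238,  0.223,  0.42 ]), 'ft_torque': array([ 0.011, -0.011, -0.027]), 'gripper_width': np.float64(0.999)}
[[ 0.967  0.255 -0.   ]
 [ 0.255 -0.967 -0.   ]
 [-0.     0.    -1.   ]]
[[ 0.001 -0.968 -0.252  0.07 ]
 [ 1.     0.001  0.001 -0.   ]
 [-0.001 -0.252  0.968 -0.15 ]
 [ 0.     0.     0.     1.   ]]
time: 2.15
tool_pos: [0.4093, -0.2141, 0.2927]
ee_rot: [3.141, -0.001, 0.257]
force: [0.4, -1.6, 0.0]
gripper_width: 0.997
```

```bash
python3 -m jog '{"xyz":[[131,180,-40],[131,180,-40],[131,180,-40],[131,180,-40],[131,180,-40],[131,180,-40]],"twist":[-0.33,-0.33,-0.33,-0.33,-0.33,-0.33]}'
cat > look.py <<'E'
import sys
from h import *
c=cam('wrist');W=pts(c);s=r.observe();print('tcp',np.round(s['tool_pos'],4),np.round(s['ee_rot'],3),c['shot'])
if len(sys.argv)>2: save(c,sys.argv[2])
t=sys.argv[1];lo=float(sys.argv[3]);hi=float(sys.argv[4])
for d in r.cut_out(c,t)[:2]:
    Q=W[d['pixels']];Q=Q[~np.isnan(Q[:,0])];q=Q[(Q[:,2]>lo)&(Q[:,2]<hi)]
    print(t,round(d['p'],2),d['bbox'],len(q),'z',np.round(np.median(q[:,2]),4) if len(q) else 0, rect(q) if len(q)>5 else 0)
E
python3 look.py battery w1.png 0.062 0.08
```

```text
time: 2.9
tool_pos: [0.5397, -0.0362, 0.2523]
ee_rot: [3.141, 0.0, -0.072]
force: [-0.2, -0.3, 0.9]
gripper_width: 1.0
tcp [ 0.5395 -0.0366  0.2526] [ 3.141 -0.    -0.073] 4
battery 0.64 [304.2, 158.0, 33.0, 50.7] 1580 z 0.0709 [539.5 -35.2  36.9  52.   86.6]
battery 0.28 [302.5, 0.0, 73.5, 51.2] 18 z 0.0623 [ 7.025e+02 -6.740e+01  3.460e+01  7.300e+01  6.000e-01]
```

View pics/w1.png

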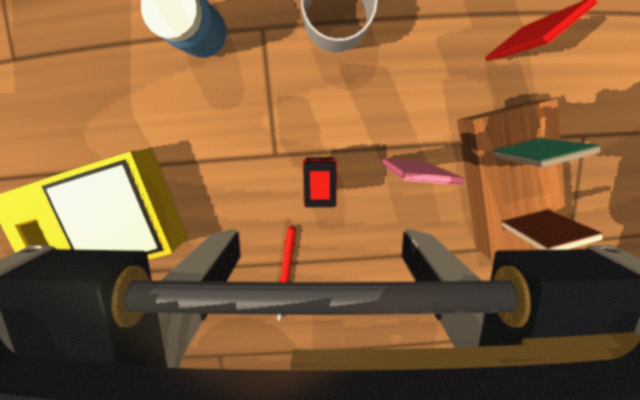

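```bash
python3 -m jog '{"xyz":[[0,1,-20],[0,1,-40],[0,1,-70],[0,1,-100],[0,1,-110],[0,1,-110],[0,1,-110],[0,1,-110]],"twist":[1.583,1.583,1.583,1.583,1.583,1.583,1.583,1.583]}'
python3 -m jog '{"xyz":[[0,0,0],[0,0,-40],[0,0,-80],[0,0,-89],[0,0,-89],[0,0,-89]],"twist":[0.1,0.1,0.1,0.1,0.1,0.1]}' >/dev/null; python3 look.py battery w2.png 0.062 0.08
```

```text
time: 4.0
tool_pos: [0.5396, -0.0361, 0.1428]
ee_rot: [3.141, 0.0, 1.432]
force: [-0.1, 0.1, 0.4]
gripper_width: 1.0
tcp [ 0.5406 -0.0352  0.055 ] [3.139 0.    1.528] 5
battery 0.58 [264.7, 205.2, 111.6, 75.0] 5802 z 0.0709 [539.5 -28.8  25.5  53.1  87.3]
```

```bash
python3 -m jog '{"xyz":[[0,0,-2],[0,0,-2],[0,0,-2],[0,0,-2],[0,0,-2]],"twist":[0,0,0,0,0]}' 20
python3 -m jog '{"xyz":[[0,0,40],[0,0,90],[0,60,125],[0,120,125],[0,180,125],[-5,230,125],[-10,270,125],[-10,270,125]],"twist":[0.2,0.2,0.2,0.2,0.2,0.2,0.2,0.2]}'
```

```text
time: 5.48
tool_pos: [0.5398, -0.035, 0.0512]
ee_rot: [-3.141, 0.0, 1.528]
force: [-0.6, 0.4, 0.9]
gripper_width: 0.552
time: 6.48
tool_pos: [0.5291, 0.2373, 0.1756]
ee_rot: [-3.141, -0.0, 1.731]
force: [0.5, 0.4, -3.8]
gripper_width: 0.558
```

```bash
cat > sock.py <<'E'
import sys
from h import *
c=cam('wrist');W=pts(c);s=r.observe();print('tcp',np.round(s['tool_pos'],4),np.round(s['ee_rot'],3));save(c,sys.argv[1])
for d in r.cut_out(c,'light')[:1]:
    Q=W[d['pixels']];Q=Q[~np.isnan(Q[:,0])];q=Q[(Q[:,2]>.046)&(Q[:,2]<.058)];print('light',d['p'],rect(q),len(q),np.median(q[:,2]))
L=np.array([.506,.2697]);a=np.radians(11.3);R=np.array([[np.cos(a),-np.sin(a)],[np.sin(a),np.cos(a)]])
l=(W[...,:2]-L)@R
m=(abs(l[...,0])<.04)&(l[...,1]>.045)&(l[...,1]<.1)
for lo,hi in((.0,.035),(.0,.047)):
    q=W[m&(W[...,2]<hi)&(W[...,2]>lo)]
    if len(q)>5: print(len(q),rect(q),np.median(q[:,2]),'local',(l[m&(W[...,2]<hi)].min(0)*1e3).round(1),(l[m&(W[...,2]<hi)].max(0)*1e3).round(1))
E
python3 sock.py w3.png
```

```text
tcp [0.5294 0.2359 0.1757] [-3.141  0.     1.73 ]
light 0.76 [503.7 282.8 130.7 185.4  11.4] 26373 0.05150375690574083
1629 [492.5 337.5  42.6  28.3  11.2] 0.02094673451718737 local [-21.3  55. ] [21.4 83.3]
1839 [492.8 336.8  43.3  30.4  11.8] 0.021091437967116655 local [-21.3  53.1] [21.8 83.8]
```

View pics/w3.png

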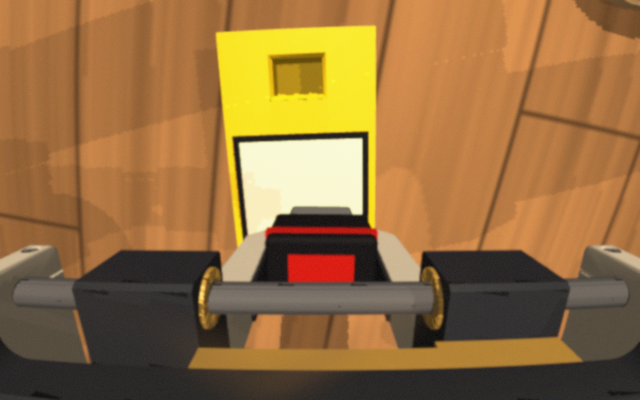

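```bash
python3 -m jog '{"xyz":[[-18,50,0],[-37,101,-20],[-37,101,-60],[-37,101,-62],[-37,101,-62]],"twist":[0.04,0.04,0.04,0.04,0.04]}'
python3 sock.py w4.png
```

```text
time: 7.2
tool_pos: [0.4936, 0.3352, 0.1154]
ee_rot: [3.141, -0.0, 1.766]
force: [-0.1, 0.2, -1.9]
gripper_width: 0.556
tcp [0.4938 0.3355 0.116 ] [ 3.140e+00 -1.000e-03  1.766e+00]
light 0.87 [500.9 298.4 130.5 153.1  11.2] 14667 0.05131301879605557
621 [492.1 340.8  42.3  11.6  11. ] 0.020943883996855428 local [-20.8  66.6] [21.5 78.4]
662 [491.3 343.2  43.   16.6  11.1] 0.021016599059892574 local [-21.5  66.6] [21.5 83.3]
```

View pics/w4.png

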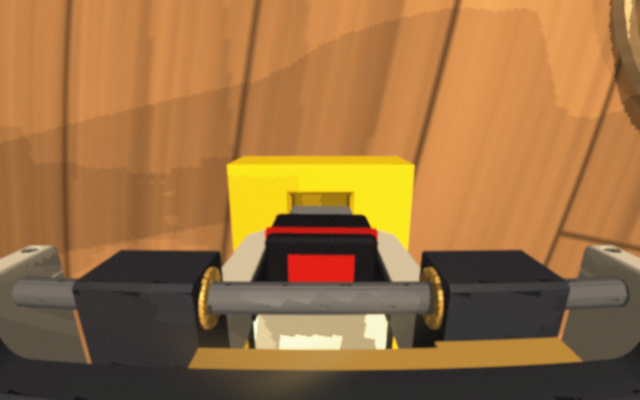

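```bash
python3 -m jog '{"xyz":[[-1,1.5,0],[-1,1.5,-8],[-1,1.5,-14],[-1,1.5,-18],[-1,1.5,-22],[-1,1.5,-22]],"twist":[0,0,0,0,0,0]}'
```

```text
time: 8.05
tool_pos: [0.492, 0.3375, 0.0918]
ee_rot: [3.141, 0.0, 1.768]
force: [6.0, 1.1, -6.1]
gripper_width: 0.559
```

```bash
python3 -m jog '{"xyz":[[0.7,0,0],[0.7,0,-6],[0.7,0,-12],[0.7,0,-17],[0.7,0,-21],[0.7,0,-23],[0.7,0,-23]],"twist":[0,0,0,0,0,0,0]}'
```

```text
time: 8.93
tool_pos: [0.4924, 0.3375, 0.071]
ee_rot: [-3.141, -0.0, 1.768]
force: [-12.4, -7.9, 21.1]
gripper_width: 0.557
```

```bash
python3 -m jog '{"xyz":[[0,0,1],[0,0,1],[0,0,1],[0,0,1],[0,0,60],[0,-30,120],[0,-60,150],[0,-60,150]],"twist":[0,0,0,0,0,0,0,0]}' 85
python3 look.py battery w5.png 0.08 0.1
python3 - <<'E'
from h import *
c=cam('top');W=pts(c)
for d in r.cut_out(c,'battery')[:1]:
    q=W[d['pixels']];q=q[~np.isnan(q[:,0])];print(d['p'],np.percentile(q[:,2],[50,90]),rect(q[q[:,2]>.08]))
E
```

```text
time: 9.93
tool_pos: [0.4934, 0.2766, 0.2226]
ee_rot: [3.137, -0.001, 1.766]
force: [-0.5, 1.2, -0.2]
gripper_width: 0.912
tcp [0.4929 0.2772 0.2203] [ 3.139e+00 -1.000e-03  1.767e+00] 8
battery 0.7 [303.7, 108.0, 58.7, 44.4] 2425 z 0.0909 [492.4 337.4  52.1  37.4  10.6]
0.23 [0.05162363 0.05453312] [491.9 217.6 147.9  20.9  46.1]
```

```bash
python3 -m jog '{"xyz":[[69,-545,20],[69,-545,20],[69,-545,20],[69,-545,20],[69,-545,20],[69,-545,20],[69,-545,20],[69,-545,20]],"twist":[-1.559,-1.559,-1.559,-1.559,-1.559,-1.559,-1.559,-1.559]}' 88
```

```text
time: 11.12
tool_pos: [0.5554, -0.2197, 0.236]
ee_rot: [-3.14, 0.001, 0.262]
force: [1.3, -0.6, 0.8]
gripper_width: 0.947
```

```bash
python3 -m jog '{"xyz":[[7,-48,4],[7,-48,4],[7,-48,4],[7,-48,4]],"twist":[-0.054,-0.054,-0.054,-0.054]}' 88
python3 look.py tile w6.png 0.121 0.135
```

```text
time: 11.62
tool_pos: [0.5624, -0.2648, 0.241]
ee_rot: [-3.141, 0.0, 0.216]
force: [0.1, -0.7, 0.2]
gripper_width: 0.944
tcp [ 0.5625 -0.2649  0.2413] [-3.141  0.     0.216] 10
tile 0.93 [160.2, 157.6, 86.6, 43.8] 0 z 0 0
tile 0.76 [321.0, 43.6, 70.4, 44.8] 0 z 0 0
```

View pics/w6.png

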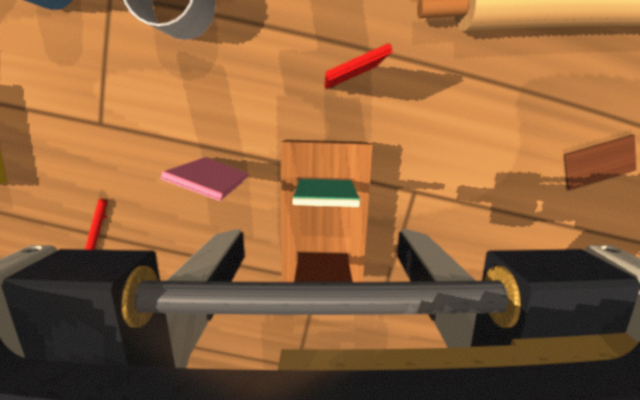

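```bash
cat > tl.py <<'E'
from h import *
c=cam('wrist');W=pts(c);s=r.observe();print('tcp',np.round(s['tool_pos'],4),np.round(s['ee_rot'],3))
m=np.zeros((400,640),bool);m[150:225,270:380]=1
q=W[m&(W[...,2]>.121)&(W[...,2]<.135)];print(len(q),np.median(q[:,2]),rect(q))
q=W[m&(W[...,2]>.06)&(W[...,2]<.118)];print(len(q),rect(q))
E
python3 tl.py
```

```text
tcp [ 0.5624 -0.2652  0.2415] [ 3.141 -0.     0.215]
635 0.12543743449601136 [ 561.7 -269.9    8.5   59.4   10.9]
766 [ 565.6 -269.2    1.    58.7   10.7]
```

```bash
python3 -m jog '{"xyz":[[-0.7,-4.7,0],[-0.7,-4.7,-50],[-0.7,-4.7,-100],[-0.7,-4.7,-140],[-0.7,-4.7,-148],[-0.7,-4.7,-148]],"twist":[-0.025,-0.025,-0.025,-0.025,-0.025,-0.025]}' 88
python3 -m jog '{"xyz":[[0,0,0],[0,0,0],[0,0,0],[0,0,0],[0,0,0]],"twist":[0,0,0,0,0]}' 40
python3 -m jog '{"xyz":[[0,0,15],[0,0,30],[0,0,60],[0,0,110],[0,0,160],[0,0,160]],"twist":[0,0,0,0,0,0]}'
python3 tl.py
```

```text
time: 12.52
tool_pos: [0.5619, -0.2711, 0.0944]
ee_rot: [3.141, -0.0, 0.188]
force: [1.4, -0.3, 0.6]
gripper_width: 0.945
time: 13.15
tool_pos: [0.5618, -0.2709, 0.0939]
ee_rot: [3.141, -0.001, 0.189]
force: [0.5, 0.4, 5.1]
gripper_width: 0.648
time: 13.9
tool_pos: [0.5625, -0.2714, 0.2591]
ee_rot: [3.137, -0.006, 0.189]
force: [-0.8, -0.3, -1.9]
gripper_width: 0.646
tcp [ 0.562  -0.2711  0.2561] [ 3.139e+00 -3.000e-03  1.890e-01]
0 nan [0. 0. 0. 0. 0.]
0 [0. 0. 0. 0. 0.]
  return _methods._mean(a, axis=axis, dtype=dtype,
  ret = ret.dtype.type(ret / rcount)
```

```bash
python3 -m jog '{"xyz":[[40,516,0],[40,516,0],[40,516,0],[40,516,0],[40,516,0],[40,516,0],[40,516,0],[40,516,0]],"twist":[0.008,0.008,0.008,0.008,0.008,0.008,0.008,0.008]}'
```

```text
time: 14.95
tool_pos: [0.5997, 0.2296, 0.2523]
ee_rot: [3.141, 0.001, 0.197]
force: [0.6, -0.2, -0.7]
gripper_width: 0.642
```

```bash
python3 -m jog '{"xyz":[[0,25,0],[0,50,0],[0,50,0],[0,50,0]],"twist":[0,0,0,0]}'
python3 - <<'E'
from h import *
c=cam('scene');cv2.imwrite('pics/s2.png',cv2.resize(c['img'][80:360,200:520,::-1],None,fx=2,fy=2))
E
```

```text
time: 15.45
tool_pos: [0.6004, 0.2767, 0.2533]
ee_rot: [3.141, 0.0, 0.196]
force: [-0.6, 0.3, -1.7]
gripper_width: 0.642
```

View pics/s2.png

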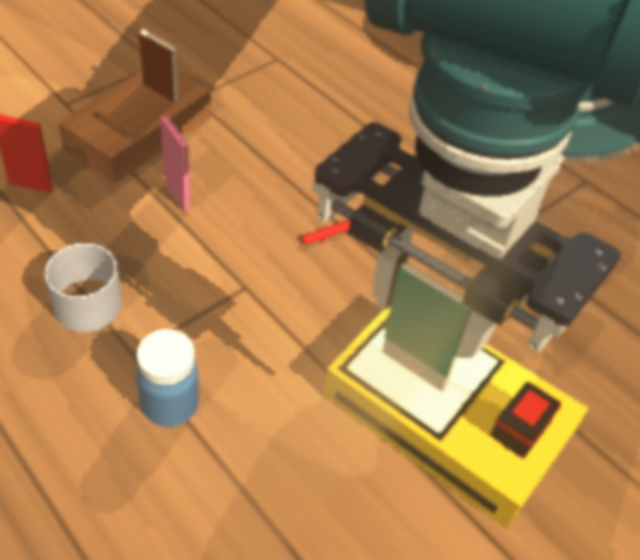

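```bash
python3 -m jog '{"xyz":[[-3,-31,0],[-3,-31,-40],[-3,-31,-90],[-3,-31,-140],[-3,-31,-160],[-3,-31,-160]],"twist":[0,0,0,0,0,0]}'
```

```text
time: 16.25
tool_pos: [0.5972, 0.2461, 0.0932]
ee_rot: [3.141, 0.001, 0.196]
force: [0.0, 0.2, -1.1]
gripper_width: 0.645
```

```bash
python3 -m jog '{"xyz":[[-10,-2,0],[-17,-3.4,0],[-24,-4.8,0],[-31,-6.2,0],[-38,-7.6,0],[-45,-9,0],[-50,-10,0],[-50,-10,0]],"twist":[0,0,0,0,0,0,0,0]}'
python3 - <<'E'
from h import *
c=cam('scene');cv2.imwrite('pics/s3.png',cv2.resize(c['img'][160:360,340:520,::-1],None,fx=2.5,fy=2.5))
E
```

```text
time: 17.25
tool_pos: [0.5473, 0.2368, 0.0945]
ee_rot: [-3.141, -0.002, 0.197]
force: [2.2, 0.4, 2.9]
gripper_width: 0.643
```

View pics/s3.png

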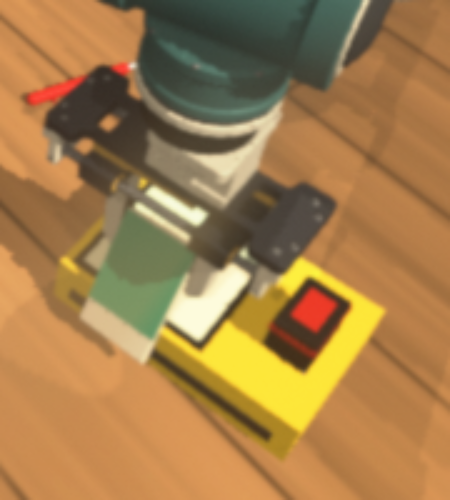

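```bash
cat > tilt.py <<'E'
from h import *
s=r.observe();p=np.array(s['tool_pos'])
for n in('scene','wrist'):
    c=cam(n);W=pts(c);i=c['img'].astype(int);g=(i[...,1]>i[...,0]+15)&(i[...,1]>i[...,2]+8)
    g&=(np.linalg.norm(W-p,axis=-1)<.12)
    if n=='scene': g&=(np.arange(640)[None]>340)
    g=cv2.erode(g.astype(np.uint8),np.ones((3,3)))>0
    q=W[g];
    if len(q)<60: print(n,'few',len(q));continue
    m=np.median(q,0);q=q[np.linalg.norm(q-m,axis=1)<.06]
    for _ in range(4):
        m=q.mean(0);v=np.linalg.svd(q-m,full_matrices=False)[2][2];d=abs((q-m)@v);q=q[d<max(.003,1.5*np.median(d))]
    v*=np.sign(v[0]);
    print(n,len(q),'centroid',m.round(4),'normal',v.round(3),'elev',np.degrees(np.arcsin(v[2])).round(1),'az',np.degrees(np.arctan2(v[1],v[0])).round(1),'axis-dist',((p-m)@v).round(4),'zrange',q[:,2].min().round(3),q[:,2].max().round(3))
print('tcp',p.round(4))
E
python3 tilt.py
```

```text
scene 379 centroid [0.5777 0.2473 0.0684] normal [0.897 0.173 0.407] elev 24.0 az 10.9 axis-dist -0.0183 zrange 0.051 0.102
wrist 12108 centroid [0.5665 0.2406 0.0958] normal [0.898 0.178 0.403] elev 23.8 az 11.2 axis-dist -0.0183 zrange 0.049 0.128
tcp [0.5475 0.2368 0.0944]
```

```bash
python3 -m jog '{"xyz":[[-3,-0.6,-3],[-6,-1.2,-6],[-9,-1.8,-9],[-12,-2.4,-12],[-15,-3,-15],[-18,-3.6,-15],[-18,-3.6,-15]],"twist":[0,0,0,0,0,0,0]}'
python3 tilt.py
```

```text
time: 18.27
tool_pos: [0.5291, 0.233, 0.0783]
ee_rot: [3.142, 0.0, 0.197]
force: [2.7, -0.9, 0.1]
gripper_width: 0.638
scene 874 centroid [0.5644 0.2398 0.0764] normal [0.722 0.141 0.677] elev 42.6 az 11.1 axis-dist -0.0252 zrange 0.049 0.108
wrist 16996 centroid [0.5573 0.2386 0.085 ] normal [0.723 0.142 0.676] elev 42.5 az 11.1 axis-dist -0.0257 zrange 0.048 0.113
tcp [0.5291 0.233  0.0783]
```

```bash
python3 -m jog '{"xyz":[[-2,-0.4,0],[-3.5,-0.7,0],[-3.5,-0.7,0],[-3.5,-0.7,10],[-3.5,-0.7,30],[-3.5,-0.7,60],[-3.5,-0.7,100],[-3.5,-0.7,100]],"twist":[0,0,0,0,0,0,0,0]}'
python3 -m jog '{"xyz":[[0,0,20],[0,0,50],[0,0,80],[0,0,80],[0,0,80]],"twist":[0,0,0,0,0]}'
python3 tilt.py
python3 - <<'E'
from h import *
c=cam('scene');save(c,'s4.png')
c=cam('wrist');save(c,'w7.png')
# panel centre from an earlier view
import glob
E
python3 - <<'E'
import cv2,numpy as np
a=cv2.imread('pics/s4.png')[100:360,300:540];b=cv2.imread('pics/w7.png')
cv2.imwrite('pics/v7.png',np.hstack([cv2.resize(a,(370,400)),cv2.resize(b[:,120:520],(400,400))]))
E
```

```text
time: 19.38
tool_pos: [0.5268, 0.2328, 0.1831]
ee_rot: [-3.141, -0.006, 0.197]
force: [0.4, 1.1, -2.1]
gripper_width: 0.641
time: 20.0
tool_pos: [0.5254, 0.2322, 0.2573]
ee_rot: [3.141, 0.001, 0.197]
force: [-0.0, 0.3, -1.3]
gripper_width: 0.637
scene 1644 centroid [0.5571 0.2384 0.257 ] normal [0.756 0.148 0.638] elev 39.6 az 11.0 axis-dist -0.0246 zrange 0.225 0.289
wrist 16244 centroid [0.5525 0.2375 0.2627] normal [0.753 0.148 0.641] elev 39.9 az 11.2 axis-dist -0.0246 zrange 0.224 0.291
tcp [0.5254 0.2322 0.2573]
```

View pics/v7.png

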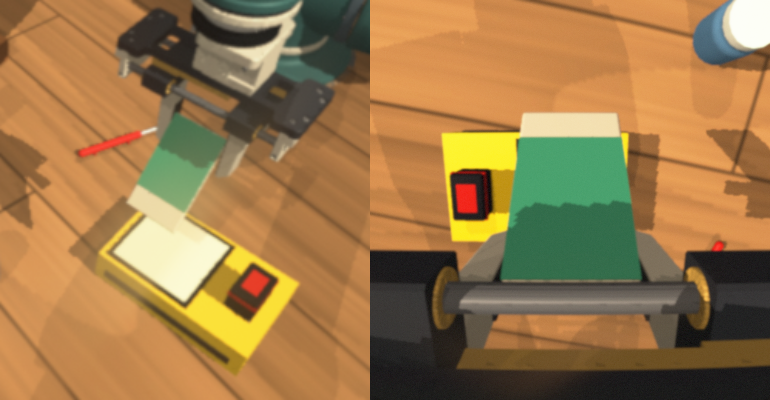

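```bash
python3 -m jog '{"xyz":[[0,0,-50],[0,0,-100],[0,0,-140],[0,0,-165],[0,0,-178],[0,0,-179],[0,0,-179]],"twist":[0,0,0,0,0,0,0]}'
python3 -m jog '{"xyz":[[-3,-0.6,0],[-6,-1.2,0],[-9,-1.8,0],[-12,-2.4,0],[-12,-2.4,0]],"twist":[0,0,0,0,0]}'
python3 tilt.py
```

```text
time: 21.08
tool_pos: [0.5263, 0.2325, 0.0805]
ee_rot: [-3.141, -0.001, 0.197]
force: [1.7, -0.3, -2.0]
gripper_width: 0.637
time: 21.7
tool_pos: [0.5135, 0.2299, 0.0795]
ee_rot: [-3.142, 0.0, 0.197]
force: [0.9, 0.2, 2.3]
gripper_width: 0.64
scene 1103 centroid [0.5508 0.2375 0.0833] normal [0.633 0.123 0.764] elev 49.8 az 11.0 axis-dist -0.0274 zrange 0.057 0.11
wrist 19126 centroid [0.5452 0.2363 0.0888] normal [0.631 0.124 0.766] elev 50.0 az 11.2 axis-dist -0.028 zrange 0.057 0.114
tcp [0.5135 0.2299 0.0795]
```

```bash
python3 -m jog '{"xyz":[[0,0,10],[0,0,30],[0,0,60],[0,0,100],[0,0,150],[0,0,190],[0,0,190],[0,0,190]],"twist":[0,0,0,0,0,0,0,0]}'
python3 tilt.py
python3 - <<'E'
from h import *
c=cam('top');i=cv2.imread('pics/top1.png').astype(int)
B=np.zeros((400,640),bool);B[185:285,150:265]=1
m=B&(i.min(-1)>150)&(i.max(-1)-i.min(-1)<50)
n,l,st,ce=cv2.connectedComponentsWithStats(m.astype(np.uint8));k=1+st[1:,4].argmax();m=l==k
P=c.copy();P['z_map']=np.ones((400,640),np.float32);D=pts(P)-c['T'][:3,3]
e=c['T'][:3,3];X=e+D*((.052-e[2])/D[...,2])[...,None]
q=X[m];rc=rect(q);print('panel',m.sum(),rc)
L=np.array([505.6,269.5]);a=np.radians(11.3);print('local',np.array([[np.cos(a),np.sin(a)],[-np.sin(a),np.cos(a)]])@(rc[:2]-L))
# tile outline: wrist points on the tile plane
s=r.observe();p=np.array(s['tool_pos']);c=cam('wrist');W=pts(c);i=c['img'].astype(int)
g=(i[...,1]>i[...,0]+15)&(i[...,1]>i[...,2]+8)&(np.linalg.norm(W-p,axis=-1)<.12)
m0=W[g].mean(0);v=np.linalg.svd(W[g]-m0,full_matrices=False)[2][2];v*=np.sign(v[2])
t=np.array([0,0,1])-v*v[2];t/=np.linalg.norm(t);y=np.cross(t,v)
M=(abs((W-m0)@v)<.004)&(np.linalg.norm(W-p,axis=-1)<.13)
q=W[M];A=(q-m0)@t;Bq=(q-m0)@y
lo,hi=np.percentile(A,[.3,99.7]);bl,bh=np.percentile(Bq,[1,99]);print('extent along',hi-lo,'across',bh-bl,'v',v)
low=m0+t*lo+y*(bl+bh)/2; print('low edge',low.round(4),'mid',(low+t*.055-v*.004).round(4),'low corner z',(low-v*.008)[2])
print('tilt',np.degrees(np.arcsin(v[2])))
E
```

```text
time: 22.8
tool_pos: [0.5135, 0.2298, 0.2692]
ee_rot: [3.142, 0.001, 0.197]
force: [-0.3, 0.2, -1.8]
gripper_width: 0.639
scene 1697 centroid [0.5476 0.2368 0.2703] normal [0.701 0.14  0.699] elev 44.3 az 11.3 axis-dist -0.0257 zrange 0.24 0.299
wrist 17420 centroid [0.5425 0.2355 0.2756] normal [0.704 0.139 0.697] elev 44.2 az 11.2 axis-dist -0.0257 zrange 0.24 0.303
tcp [0.5135 0.2298 0.2692]
panel 1926 [513.  233.4 105.5 105.9  11.1]
local [  0.18289267 -36.85019064]
extent along 0.12568989654314427 across 0.07515521963075963 v [0.70323365 0.13869801 0.69729857]
low edge [0.5918 0.2453 0.2236] mid [0.5514 0.2374 0.2603] low corner z 0.2180571595115661
tilt 44.21066802212863
```

```bash
python3 -m jog '{"xyz":[[-10,-1,0],[-20,-2.5,0],[-30,-3.5,0],[-38,-4.5,0],[-38,-4.5,0],[-38,-4.5,0],[-38,-4.5,0],[-38,-4.5,0]],"twist":[0,0,0,0,0,0,0,0]}'
python3 tilt.py
python3 - <<'E'
from h import *
c=cam('wrist');W=pts(c);save(c,'w8.png')
c=cam('top');save(c,'t8.png')
W=pts(c)
for t in ["battery","cutter","jar","needle","brown_tile"]:
    d=r.cut_out(c,t)[0];Q=W[d['pixels']];Q=Q[~np.isnan(Q[:,0])];zt=np.percentile(Q[:,2],95);print(t,round(d['p'],2),round(zt,3),rect(Q[abs(Q[:,2]-zt)<.006]))
c=cam('scene');save(c,'s8.png')
a=cv2.imread('pics/s8.png')[80:360,200:520];b=cv2.imread('pics/w8.png')
cv2.imwrite('pics/v8.png',np.hstack([cv2.resize(a,(400,350)),cv2.resize(b[:,120:520],(350,350))]))
E
```

```text
time: 24.0
tool_pos: [0.4759, 0.2254, 0.2693]
ee_rot: [3.142, 0.0, 0.197]
force: [-0.2, -0.4, -0.8]
gripper_width: 0.641
scene 1635 centroid [0.5095 0.2323 0.2707] normal [0.695 0.144 0.704] elev 44.8 az 11.7 axis-dist -0.0254 zrange 0.241 0.3
wrist 17465 centroid [0.5052 0.2313 0.2762] normal [0.702 0.138 0.698] elev 44.3 az 11.2 axis-dist -0.0262 zrange 0.24 0.304
tcp [0.4759 0.2254 0.2693]Traceback (most recent call last):
  File "<stdin>", line 6, in <module>
IndexError: list index out of range
```

Run:
```python
from h import *
c=cam('scene');save(c,'s8.png');W=pts(c)
for t in ["battery","cutter","jar","needle","brown_tile"]:
    for d in r.cut_out(c,t)[:1]:
        Q=W[d['pixels']];Q=Q[~np.isnan(Q[:,0])];zt=np.percentile(Q[:,2],95);print(t,round(d['p'],2),round(zt,3),rect(Q[abs(Q[:,2]-zt)<.006]))
a=cv2.imread('pics/s8.png')[80:360,200:520];b=cv2.imread('pics/w8.png')
cv2.imwrite('pics/v8.png',np.hstack([cv2.resize(a,(400,350)),cv2.resize(b[:,120:520],(350,350))]))
```

```text
battery 0.56 0.091 [494.  337.5  52.8  35.6  11. ]
cutter 0.88 0.059 [723.1 -67.1  76.1  72.4  62.4]
jar 0.81 0.091 [721.3  92.7  52.7  50.9  56.7]
needle 0.65 0.012 [404.6  24.7  11.5 141.4  76.7]
brown_tile 0.8 0.124 [ 475.4 -285.3   10.3   57.9    8.8]
```

View pics/v8.png

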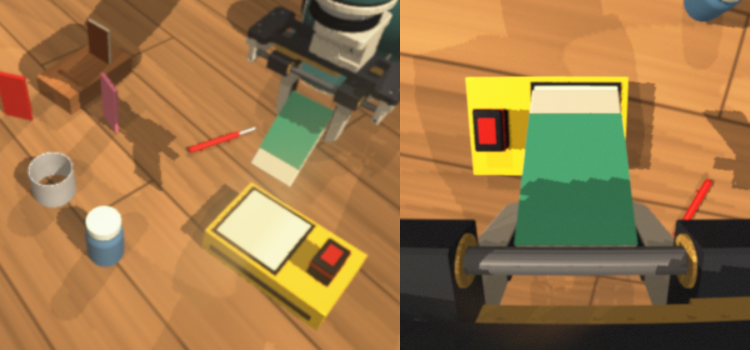

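```bash
python3 -c "
from station import r
print(r.hand_in())"
```

```text
the job is handed in; nothing more can be done
None
```

The job is handed in: the battery is in the socket and released, and the green tile is held tipped back over the light panel. It took about 24 s of the 64 s allowed.

- **Battery:** It is fully home. Its top reads 91 mm, 20 mm higher than when it stood on the table (the light box is 50 mm tall and the plug 30 mm). The gripper pressed it down until the force reached 21 N, then let go.
- **Tile:** I gripped it by its side edges and drew it out. The moves cannot tilt the tool, so I tipped the tile in the grip by pushing its white face against the light box's far top edge. The first push sprang back to 40°, so I pushed again.
- **Last check of the tile:** The tilt reads 44–45°, and was the same before and after the last sideways move. The tile's middle is within about 1 mm of the measured panel centre. Its lower edge is about 165 mm above the panel, and the green face looks up and away from the robot.
- **Bystanders:** The cutter, jar and brown tile read within about 2 mm of their first positions. Only part of the needle tool's length was picked up in the first scene picture, so its centre does not compare; it agrees with the first overhead reading to about 2 mm. I did not touch any of them.

**What disagreed or failed:**
- The tile turned about a point near its top rather than at the grasp point, so it hangs from the upper part of the pads. It did not drift.
- My outline measurement of the tile came out too large (126 by 75 mm, because it included the fingers). I took the tile's middle from its lower edge, the green face and the jaw centre line instead.
- In the last overhead picture the battery was not detected, probably hidden by the gripper. I confirmed it from the scene camera instead.

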